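Take the scrap well of a prep block apart for washing up

TASK

Take the prep block's scrap well apart for washing: slide the flat wooden cover along between its rails, never lifting it off, until the well beneath is completely open, and leave it lying on the block. Then lift the strainer by its bar out of the steel pan and set it down gently, upright, with its whole base on the ribbed drying mat. Leave the pan in the well and everything else where it stands.

Things in the scene. Friction and masses are not known exactly. Their poses are not given: they have to be found in the camera images.
- prep_block: Fixed wooden block, 190 mm in x, 400 mm in y, 80 mm high. Origin: centre of its underside. A square well 118 x 118 mm at y = -100 mm goes down to 5 mm above the counter. On top, two rails 10 mm high (inner faces at x = +-78 mm) run the full length along y; a 10 mm high stop bar crosses the +y end (face at y = +185 mm); between the rails the -y end is free.
- well (a point): Centre of the well's mouth, on the block's top face (80 mm above the counter), axes as prep_block.
- cover: Loose plain wooden board 150 x 150 mm, 18 mm thick, about 0.3 kg, no handle, too wide to grasp, flat on the block's top between the rails (3 mm play each side); starts over the well, hiding pan and strainer; slides freely along the block's y. Origin: centre of its underside. The well is fully open once it is beyond y = +34 mm of the block (at the stop bar: +110 mm).
- pan: Loose open square steel pan 112 x 112 mm, 55 mm high, walls and floor 3 mm, about 0.4 kg, standing in the well (3 mm play each side). Origin: centre of its underside.
- strainer: Loose open square white plastic strainer 90 x 90 mm, walls 40 mm high and 3 mm thick, about 0.15 kg, standing in the pan (8 mm play each side), lower than the block's top. Bar handle over the middle of its mouth along its own y, wall to wall: 12 mm wide (x), 48 to 62 mm above the underside; 36 mm free on either side of the bar, down to the floor. Origin: centre of its underside.
- strainer_bar (a point): Centre of the strainer's bar, 55 mm above its underside, axes as strainer.
- drying_mat: Fixed square grey mat 180 x 180 mm, ribbed, tops of the ribs 10 mm above the counter, lying to the left or to the right of the block (the round cork trivet with the pot lies on the other side). Origin: centre of its underside.
- pot: Bystander: steel pot, 144 mm across, 78 mm high, two loop handles (188 mm over them), on a round cork trivet. Origin: centre of its underside.
- jug: Bystander: glass jug, 100 mm across, 120 mm high, handle to its +y. Origin: centre of its underside.
- shaker: Bystander: salt shaker, 44 mm across, 90 mm high. Origin: centre of its underside.
- turner: Bystander: flat wooden turner, 285 mm long along its x, 60 mm wide, 10 mm high, lying. Origin: underside, 145 mm from the handle's end and 140 mm from the blade's end.
- lid_lifter: Bystander: silicone lid lifter, 107 x 50 mm, 20 mm high, lying. Origin: on its underside, near its middle.
- mug: Bystander: white mug, 80 mm across, 90 mm high, handle to its +y. Origin: centre of its underside.
- spice_jar: Bystander: amber jar, 48 mm across, 90 mm high. Origin: centre of its underside.
Mind the look-alikes: they are no part of the job. There is more than one size of the cover; the job needs the larger.

How it is judged:
On the way, in this order (a step that is already met when the one before it is completed fails the run):
1. the cover is slid clear of the well and lies on the block, strainer still in the pan (y of cover in the frame of prep_block above 0.035 m and z of cover in the frame of prep_block between 0.074 and 0.086 m and angle between cover's own z axis and vertical below 0.06 rad and horizontal distance between strainer and pan below 0.02 m and z of strainer in the frame of pan below 0.012 m), for 0.2 s.
2. the strainer is lifted out, its underside above the block's top, the pan left in the well (height (world z) of strainer above 0.09 m and horizontal distance between pan and well below 0.012 m and z of pan in the frame of well below -0.065 m and angle between pan's own z axis and vertical below 0.1 rad), for 0.1 s.
At the end, for the whole second after the job is handed in: Cover flat on the block (6 mm, 0.06 rad), origin beyond y = +35 mm of the block; pan upright in the well (12 mm); strainer upright (0.1 rad) on the mat, within 50 mm of its centre along each side of the mat, underside within 6 mm of the rib tops; all at rest (y of cover in the frame of prep_block above 0.035 m and z of cover in the frame of prep_block between 0.074 and 0.086 m and angle between cover's own z axis and vertical below 0.06 rad and horizontal distance between pan and well below 0.012 m and z of pan in the frame of well below -0.065 m and angle between each of pan, strainer's own z axis and vertical below 0.1 rad and x of strainer in the frame of drying_mat between -0.05 and 0.05 m and y of strainer in the frame of drying_mat between -0.05 and 0.05 m and z of strainer in the frame of drying_mat between 0.004 and 0.016 m and linear speed of each of strainer, cover, pan below 0.03 m/s); the robot touches nothing.
It fails at once if the cover is lifted more than 25 mm off the block or knocked off it (z of cover in the frame of prep_block above 0.105 m or z of cover in the frame of prep_block below 0.06 m).
It fails at once if the pan is lifted more than 30 mm out of its place (z of pan in the frame of well above -0.045 m).
It fails at once if the strainer is dropped or slammed (faster than 0.6 m/s within 40 mm of the mat's or counter's top) (height (world z) of strainer below 0.05 m and horizontal distance between strainer and well above 0.12 m and linear speed of strainer above 0.6 m/s).
It fails at once if a bystander is moved more than 30 mm (distance of any of pot, jug, shaker, turner, lid_lifter, mug, spice_jar from where it was at the start of the episode above 0.03 m).
It also fails if it takes over 59 s, if anything falls off the work surface, if the arm or the gripper's body presses on something with over 40 N, if the wrist force passes 120 N, or if a joint passes its speed limit or range.

ROBOT

A 6-joint arm with a two-finger parallel gripper is mounted at the origin on the work surface. World frame = base frame: x ahead of the robot, y to its left, z up, the work surface at z = 0. Lengths are in m, angles in rad, forces in N, time in s.
With the tool pointing down it reaches from about 0.3 to 0.775 m from the base axis. Payload 14.6 kg.
Tool frame: the origin (TCP) lies midway between the tips of the shut fingers; the grasp point (between the pads) lies 19 mm behind it; y points along the fingers, x is the direction in which the jaws open and shut, and the axes are right-handed (so a half turn about y gives the same grasp; the last joint's range is limited). The gripper opens to 85 mm and grips with 20 to 120 N. Pads are 22 mm wide; open, the fingers measure 114 mm over their backs; the gripper's body (76 mm by 85 mm) begins 54 mm behind the grasp point. The pads swing forward as they close: fully open they stand 13 mm farther back than shut.
Start: joints at [-1.265, 0.3, 1.521, -0, 1.321, -0.067], TCP at [0.2, -0.512, 0.231] pointing down, gripper open.
Joint ranges: [-3.03, 3.03], [-0.79, 2.21], [0.23, 2.52], [-1.04, 4.18], [0, 3.07], [-2.55, 2.55]. Speed limits (rad/s): [2.22, 2.22, 2.57, 3.14, 3.14, 3.14].

INTERFACE

Orientations are given as a rotation vector (axis times angle).
In Python, from workcell import env, imaging gives the robot as it stands. The module is installed in compiled form; this text tells all that it offers.
- The arm moves only by the shell command python3 -m inch 'ROWS' [FORCE]. ROWS is JSON, a list that holds one entry, the list of rows, each a list of 7 numbers: the shift along the tool's x, y, z in mm, then the turn, a rotation vector about the tool's x, y, z in rad, then the finger opening in mm, from 0 to 85.4. In form: [[[tx, ty, tz, wx, wy, wz, hand], ...]]. A call has 1 to 20 rows; each row shifts and turns the commanded pose from where the row before left it, along the tool's axes as they then stand; what a row does not reach is not made up. A row lasts 1/12 s, in which the tool goes at most 41.7 mm and 7.16 degrees, less where a joint would pass 70% of its speed; a pose out of reach is approached as far as the arm can. A call is refused whole if a number of a shift passes 41.7 or a number of a turn 0.125, either way. A call with a gripper value outside its range is refused whole. The fingers move at their own pace and stop on an object; FORCE is the grip in N (left out, the last holds). Time passes only in rows, so rows that do not move let the fingers close. It gives the time, the measured TCP pose, the force and the opening at its end, in the units of the state.
- env.read_state(): the state, without advancing time (a new reading comes with each control period).
- imaging.capture(name): name is "scene" or "top"; returns a dict with "pixels" (400x640x3 uint8, red, green, blue), "z_map" (400x640 float32, m along the optical axis (not along the pixel's ray), 0 where there is no reading), "camera_matrix" (3x3 intrinsics, pixels), "rvec" (rotation vector, rad) and "tvec" (3), from world to camera coordinates, as OpenCV has them. Camera axes: x right, y down, z forward; pixel columns grow to the right and rows downward; lengths in m; the calibration is good to about 2 mm. A picture is of the moment at which its call begins.
- env.job_done(): hands the job in, once; it reports no verdict.
The state is a dict: "t": time; "joint_positions": joint angles; "qvel": joint speeds; "joint_efforts": joint torques, N m; "tool_pos": TCP position; "orientation": TCP orientation; "wrist_force": force on the tool from outside, world axes, zero at the start; "wrist_torque": the same for the moment, N m; "width": finger opening in m.
Only numpy, scipy, OpenCV 4.12 (cv2) and the standard library are available. Lean on these libraries where they do the work, as an engineer would, in place of code of your own. Each camera call takes 0.05 s, during which the arm holds its last target. There are 200 camera calls.

## Working session

There is one attempt and no reset: what is moved stays moved. The work goes in short steps, Python scripts to look and compute and a shell command to move; the robot and the scene stay as the last step left them, time stands still between calls to the robot, and variables do not carry over. Pictures are saved under pics/ and viewed, about 8 in all and at most 12, crops included, and the job is handed in when it is done.

```bash
mkdir -p pics; cat > h.py <<'E'
import numpy as np, cv2
from workcell import env, imaging
def cap(n,save=None):
    d=imaging.capture(n); np.savez(''+n+'.npz',**d)
    if save: cv2.imwrite('pics/'+save,d['pixels'][:,:,::-1])
    return d
def load(n): return dict(np.load(''+n+'.npz'))
def world(d,u,v,r=1):
    z=d['z_map'][v-r:v+r+1,u-r:u+r+1]; z=np.median(z[z>0])
    K=d['camera_matrix'];R=cv2.Rodrigues(d['rvec'])[0]
    p=np.linalg.inv(K)@[u,v,1]*z
    return R.T@(p-d['tvec'].ravel())
def cloud(d):
    K=d['camera_matrix'];R=cv2.Rodrigues(d['rvec'])[0]
    v,u=np.mgrid[:400,:640]; z=d['z_map']
    P=np.stack([(u-K[0,2])/K[0,0]*z,(v-K[1,2])/K[1,1]*z,z],-1)
    return (P-d['tvec'].ravel())@R
E
python3 - <<'E'
from h import *
a=cap('scene','s0.png');b=cap('top','t0.png')
print(env.read_state())
E
```

```text
{'t': 0.1, 'joint_positions': array([-1.26453568e+00,  3.00445319e-01,  1.52149880e+00, -7.47851482e-06,
        1.32067437e+00, -6.66031107e-02]), 'qvel': array([ 7.40015472e-05, -8.81494527e-04, -2.49384064e-03,  2.22824469e-04,
       -3.20403207e-04, -7.94852379e-04]), 'joint_efforts': array([ 2.67327187e-04, -5.44372165e+01, -3.62369156e+01, -1.00735504e-04,
        3.03158900e-03, -1.65668985e-05]), 'tool_pos': array([ 0.20029127, -0.51202446,  0.23077025]), 'orientation': array([-1.36219455,  0.93088272, -0.92954403]), 'wrist_force': array([ 0.22077766,  0.40600923, -0.00606813]), 'wrist_torque': array([ 0.01594509, -0.0133746 ,  0.04321038]), 'width': 0.0857549868524148}
```

View pics/t0.png

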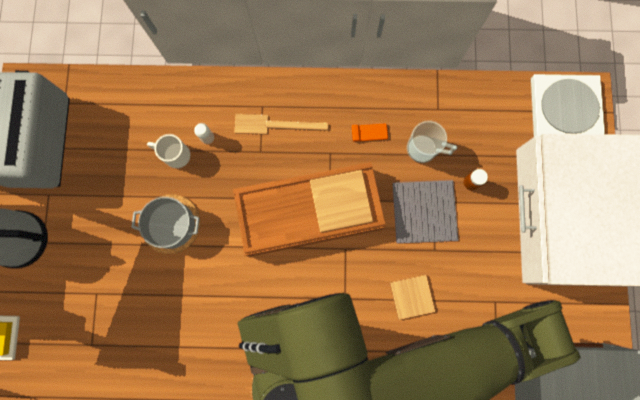

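View pics/s0.png

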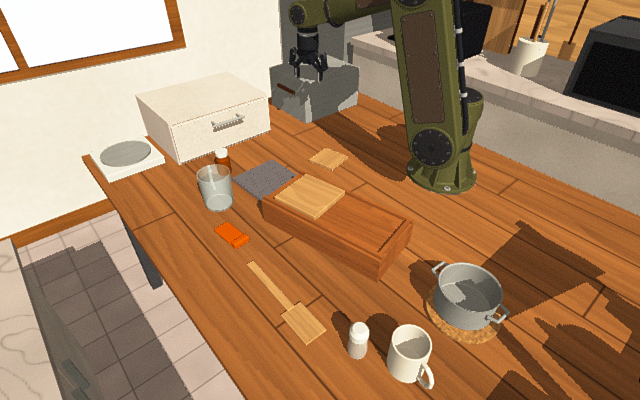

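The top view shows the larger board on the block at (341,201), with the mat to its right at (426,211). A smaller look-alike board lies on the counter at (413,297), and the pot is at (166,222). The only thing that could be taken for the cover is that small board, so I choose (341,201), which lies between the rails. Next I'll measure it and check it in a close crop.

```bash
python3 - <<'E'
from h import *
d=load('top');P=cloud(d);im=d['pixels']
for n,u,v in [('cover',341,201),('mat',426,211),('small',413,297),('blockfloor',275,215),('pot',166,222),('jug',428,140),('jar',477,178)]:
    print(n,world(d,u,v).round(4))
def rect(m,n):
    m=cv2.morphologyEx(m.astype(np.uint8),cv2.MORPH_OPEN,np.ones((3,3)))
    k,l,s,c=cv2.connectedComponentsWithStats(m); i=1+np.argmax(s[1:,4])
    q=P[l==i]; r=cv2.minAreaRect((q[:,:2]*1000).astype(np.float32)); print(n,r,np.median(q[:,2]),q[:,:2].mean(0),s[i])
x,y,z=P[...,0],P[...,1],P[...,2]
u,v=np.meshgrid(np.arange(640),np.arange(400))
near=(u>225)&(u<395)&(v>160)&(v<262)
rect(near&(z>.092)&(z<.12),'cover')
rect(near&(z>.03)&(z<.12),'block')
m=(u>385)&(u<470)&(v>172)&(v<252)
rect(m&(z>.004)&(z<.03),'mat')
rect(m&(im.max(2)<125)&(im.max(2).astype(int)-im.min(2)<35),'matcol')
c=im[150:270,220:480];cv2.imwrite('pics/c0.png',cv2.resize(c,None,fx=3,fy=3,interpolation=cv2.INTER_CUBIC)[:,:,::-1])
E
```

```text
cover [ 0.5183 -0.1158  0.0971]
mat [ 0.5075 -0.3692  0.0108]
small [ 0.2581 -0.3281  0.0127]
blockfloor [0.4775 0.0685 0.0801]
pot [0.4592 0.3946 0.014 ]
jug [ 0.7256 -0.3794  0.0052]
jar [ 0.5927 -0.4983  0.0899]
cover ((519.8908081054688, -115.40210723876953), (150.53407287597656, 149.89801025390625), 12.62287425994873) 0.09818657595250839 [ 0.51902111 -0.11534394] [ 310  171   63   60 2756]
block ((499.77691650390625, -24.658172607421875), (192.489013671875, 401.146240234375), 12.785379409790039) 0.08374434921905878 [ 0.49554962 -0.02461566] [ 233  163  152   93 9651]
mat ((507.7335205078125, -366.9869079589844), (179.4849090576172, 183.08653259277344), 2.7962236404418945) 0.009056209460472558 [ 0.50639945 -0.36653367] [ 393  181   65   62 2879]
matcol ((503.0574951171875, -295.3754577636719), (152.8671417236328, 39.340911865234375), 3.5560829639434814) 0.00825933969414352 [ 0.48650646 -0.28991013] [393 187  17  52 414]
```

View pics/c0.png

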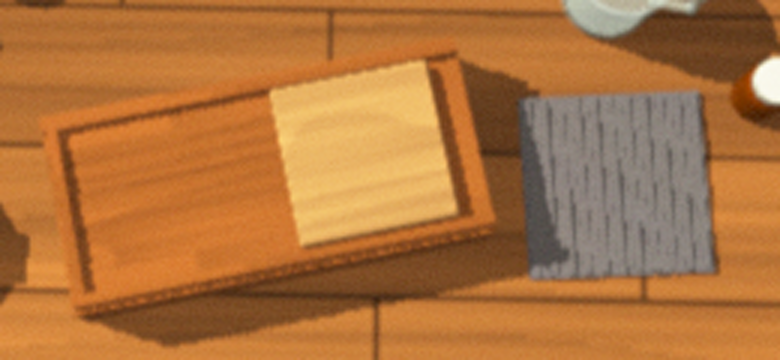

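```bash
cat >> h.py <<'E'
B=np.array([.4998,-.0247]);YAW=np.radians(12.7)
bx=np.array([np.cos(YAW),np.sin(YAW),0]);by=np.array([-np.sin(YAW),np.cos(YAW),0])
def blk(x,y,z): return np.r_[B,0]+bx*x+by*y+[0,0,z]
def toblk(p): q=p-np.r_[B,0]; return np.array([q@bx,q@by,q[2]])
def need(p,xdir=None,show=True):
    """turn (tool rotvec) to tool y down & tool x along +-xdir, then shift mm in the turned axes"""
    s=env.read_state();R=cv2.Rodrigues(s['orientation'])[0]
    if xdir is None: xdir=bx
    if R[:,0]@xdir<0: xdir=-xdir
    y=np.array([0,0,-1.]);T=np.stack([xdir,y,np.cross(xdir,y)],1)
    w=cv2.Rodrigues(R.T@T)[0].ravel()
    print('turn',w.round(4),'shift',(T.T@(np.array(p)-s['tool_pos'])*1000).round(1),'tcp',s['tool_pos'].round(4),'blk',toblk(s['tool_pos']).round(4),'F',s['wrist_force'].round(1),'w',round(s['width'],4),'t',s['t'],'q6',s['joint_positions'][5].round(3))
    return T
E
python3 -c "
from h import *
print(toblk(np.array([.5199,-.1154,.08])))
print(need(blk(0,-.192,.2)).round(3))
need(blk(0,-.192,.2),by)"
```

```text
[-0.00033181 -0.09289989  0.08      ]
turn [-8.0000e-04 -1.4196e+00 -8.0000e-04] shift [399.3  30.8 217.6] tcp [ 0.2003 -0.512   0.2308] blk [-0.3993 -0.4096  0.2308] F [ 0.2  0.4 -0. ] w 0.0858 t 0.1 q6 -0.067
[[ 0.976  0.    -0.22 ]
 [ 0.22   0.     0.976]
 [ 0.    -1.     0.   ]]
turn [ 0.      0.1512 -0.001 ] shift [-217.6   30.8  399.3] tcp [ 0.2003 -0.512   0.2308] blk [-0.3993 -0.4096  0.2308] F [ 0.2  0.4 -0. ] w 0.0858 t 0.1 q6 -0.067
```

```bash
python3 -m inch '[[[0,0,0,0,-0.1183,0,40],[0,0,0,0,-0.1183,0,40],[0,0,0,0,-0.1183,0,40],[0,0,0,0,-0.1183,0,40],[0,0,0,0,-0.1183,0,40],[0,0,0,0,-0.1183,0,40],[0,0,0,0,-0.1183,0,40],[0,0,0,0,-0.1183,0,40],[0,0,0,0,-0.1183,0,40],[0,0,0,0,-0.1183,0,40],[0,0,0,0,-0.1183,0,40],[0,0,0,0,-0.1183,0,40]]]' 40
python3 -m inch '[[[25,0,13,0,0,0,40],[25,0,13,0,0,0,40],[25,0,13,0,0,0,40],[25,0,13,0,0,0,40],[25,0,13,0,0,0,40],[25,0,13,0,0,0,40],[25,0,13,0,0,0,40],[25,0,13,0,0,0,40],[25,0,13,0,0,0,40],[25,0,13,0,0,0,40],[25,0,13,0,0,0,40],[25,0,13,0,0,0,40],[25,0,13,0,0,0,40],[25,0,13,0,0,0,40],[25,0,13,0,0,0,40],[20,0,13,0,0,0,40],[0,0,0,0,0,0,40],[0,0,0,0,0,0,40]]]'
python3 -c "
from h import *
need(blk(0,-.192,.087))"
```

```text
t: 1.1
tool_pos: [0.2003, -0.5121, 0.2309]
orientation: [-1.563, -0.178, 0.179]
wrist_force: [-0.1, -0.0, 0.5]
width: 0.0399
t: 2.6
tool_pos: [0.5403, -0.2216, 0.2307]
orientation: [-1.563, -0.175, 0.176]
wrist_force: [-0.1, -1.1, -1.1]
width: 0.0401
turn [-0.0006  0.0018 -0.0008] shift [  3.8 143.7   9. ] tcp [ 0.5403 -0.2216  0.2307] blk [-0.0038 -0.201   0.2307] F [-0.1 -1.1 -1.1] w 0.0401 t 2.6 q6 -0.675
```

```bash
python3 -m inch '[[[1,20,1,0,0,0,40],[1,20,1,0,0,0,40],[1,20,1,0,0,0,40],[1,20,1,0,0,0,40],[0,20,0,0,0,0,40],[0,18,0,0,0,0,40],[0,12,0,0,0,0,40],[0,8,0,0,0,0,40],[0,4,0,0,0,0,40],[0,4,0,0,0,0,40],[0,0,0,0,0,0,40],[0,0,0,0,0,0,40]]]'
python3 - <<'E'
from h import *
need(blk(0,-.197,.084))
d=cap('scene'); c=d['pixels'][100:300,180:440];cv2.imwrite('pics/s1.png',cv2.resize(c,None,fx=3,fy=3,interpolation=cv2.INTER_CUBIC)[:,:,::-1])
E
```

```text
t: 3.6
tool_pos: [0.5432, -0.2179, 0.0859]
orientation: [-1.564, -0.175, 0.173]
wrist_force: [-0.3, 0.1, 0.3]
width: 0.0401
turn [ 0.0006 -0.0001  0.0007] shift [0.1 1.9 1. ] tcp [ 0.5432 -0.2179  0.0859] blk [-1.00e-04 -1.98e-01  8.59e-02] F [-0.3  0.1  0.3] w 0.0401 t 3.6 q6 -0.666
```

View pics/s1.png

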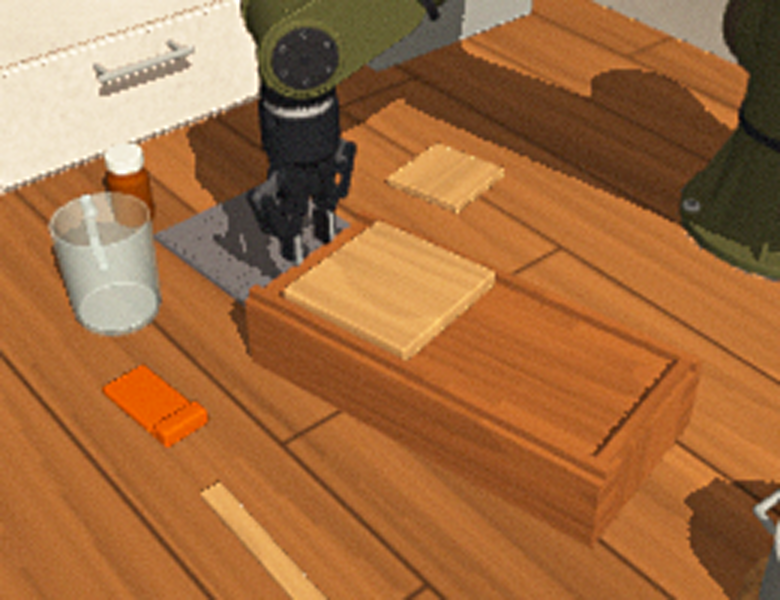

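The crop shows the fingers at about (310,250), standing behind the cover's near edge (380,225) and between the rails. I can push now.

```bash
python3 -m inch '[[[0,2,8,0,0,0,40],[0,0,6,0,0,0,40],[0,0,5,0,0,0,40],[0,0,5,0,0,0,40],[0,0,7,0,0,0,40],[0,0,9,0,0,0,40],[0,0,10,0,0,0,40],[0,0,10,0,0,0,40],[0,0,0,0,0,0,40]]]'
python3 - <<'E'
from h import *
d=cap('scene');P=cloud(d);z=P[...,2];im=d['pixels'].astype(int)
Q=(P-np.r_[B,0]);bxx=Q@bx;byy=Q@by
m=(abs(bxx)<.085)&(abs(byy)<.2)&(z>.093)&(z<.104)
print('cover y range',np.percentile(byy[m],[1,99]),np.percentile(bxx[m],[1,99]),np.median(z[m]))
need(blk(0,-.02,.084))
E
```

```text
t: 4.4
tool_pos: [0.5294, -0.1572, 0.0833]
orientation: [-1.563, -0.175, 0.175]
wrist_force: [0.8, -0.1, -0.4]
width: 0.0397
cover y range [-0.13352654  0.02740655] [-0.0763347   0.07251285] 0.0987405665541136
turn [-0.0004  0.0012 -0.0002] shift [  0.2  -0.6 116.6] tcp [ 0.5296 -0.158   0.0834] blk [-0.0002 -0.1366  0.0834] F [-0.7 -0.3 -0.6] w 0.04 t 4.45 q6 -0.579
```

```bash
python3 -m inch '[[[0,0,5,0,0,0,40],[0,0,8,0,0,0,40],[0,0,10,0,0,0,40],[0,0,10,0,0,0,40],[0,0,10,0,0,0,40],[0,0,10,0,0,0,40],[0,0,10,0,0,0,40],[0,0,10,0,0,0,40],[0,0,10,0,0,0,40],[0,0,10,0,0,0,40],[0,0,10,0,0,0,40],[0,0,10,0,0,0,40],[0,0,8,0,0,0,40],[0,0,6,0,0,0,40],[0,0,3,0,0,0,40],[0,0,0,0,0,0,40],[0,-20,-8,0,0,0,40],[0,-40,-20,0,0,0,40],[0,-40,-20,0,0,0,40],[0,0,0,0,0,0,40]]]'
python3 -m inch '[[[-40,-35,-10,0,0,0,40],[-40,-30,-10,0,0,0,40],[-40,-30,-10,0,0,0,40],[-40,0,-10,0,0,0,40],[-40,0,-10,0,0,0,40],[0,0,0,0,0,0,40],[0,0,0,0,0,0,40]]]'
python3 - <<'E'
from h import *
d=cap('top');P=cloud(d);z=P[...,2]
Q=(P-np.r_[B,0]);X=Q@bx;Y=Q@by
m=(abs(X)<.085)&(abs(Y)<.2)&(z>.093)&(z<.104)
print('cover y',np.percentile(Y[m],[1,50,99]),np.percentile(X[m],[1,99]),np.median(z[m]))
w=(abs(X)<.055)&(Y<-.045)&(Y>-.155)
h=w&(z>.055)&(z<.074)
r=cv2.minAreaRect((np.c_[X[h],Y[h]]*1000).astype(np.float32));print('bar',h.sum(),r,np.median(z[h]))
need(blk(0,-.1,.2))
c=d['pixels'][150:270,220:400];cv2.imwrite('pics/t2.png',cv2.resize(c,None,fx=4,fy=4,interpolation=cv2.INTER_CUBIC)[:,:,::-1])
E
```

```text
t: 6.12
tool_pos: [0.5138, -0.0793, 0.1844]
orientation: [-1.567, -0.18, 0.165]
wrist_force: [1.3, -0.6, 0.6]
width: 0.0397
t: 6.7
tool_pos: [0.348, -0.159, 0.254]
orientation: [-1.564, -0.172, 0.171]
wrist_force: [0.7, -0.1, -0.2]
width: 0.0401
cover y [-0.08993063  0.07908605  0.18840942] [-0.08158411  0.08155982] 0.09820979228244482
bar 241 ((0.0595245361328125, -99.88175964355469), (109.9822006225586, 109.67555236816406), 0.09601632505655289) 0.06474288407735376
turn [ 0.0002 -0.0019  0.0007] shift [176.6  54.   -2.6] tcp [ 0.3489 -0.1585  0.254 ] blk [-0.1766 -0.0974  0.254 ] F [0.2 0.6 0.4] w 0.0399 t 6.75 q6 -0.742
```

View pics/t2.png

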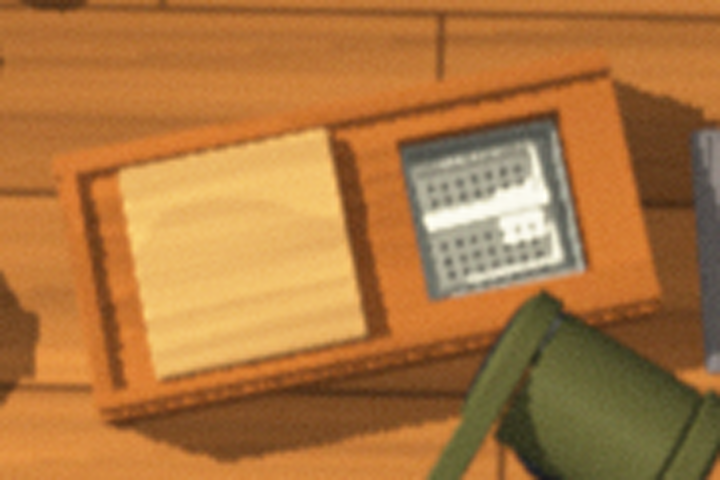

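The well is open, with the cover lying to its left (245,255 in the crop). The strainer's bar runs from about (425,220) to (550,190), parallel to the rails. I'll locate the bar on the plane z = 0.070.

```bash
python3 - <<'E'
from h import *
d=load('top');K=d['camera_matrix'];R=cv2.Rodrigues(d['rvec'])[0];C=-R.T@d['tvec'].ravel()
def ray(u,v,z):
    g=R.T@np.linalg.inv(K)@[u,v,1]; return C+g*(z-C[2])/g[2]
for a in [(425,220),(550,190),(488,206)]:
    print(toblk(ray(220+(a[0]-1.5)/4,150+(a[1]-1.5)/4,.070)).round(4))
P=cloud(d);z=P[...,2];Q=(P-np.r_[B,0]);X=Q@bx;Y=Q@by
w=(abs(Y+.1)<.03)&(abs(X)<.057)
for lo in np.arange(-.056,.056,.006):
    m=w&(X>=lo)&(X<lo+.006); print(round(lo+.003,3),np.median(z[m]).round(3),d['pixels'][m].mean().round(0))
E
```

```text
[ 0.0005 -0.0506  0.07  ]
[ 0.0039 -0.142   0.07  ]
[ 0.0014 -0.0964  0.07  ]
-0.053 0.06 154.0
-0.047 0.032 155.0
-0.041 0.042 211.0
-0.035 0.012 166.0
-0.029 0.012 154.0
-0.023 0.01 149.0
-0.017 0.012 185.0
-0.011 0.012 185.0
-0.005 0.064 210.0
0.001 0.07 238.0
0.007 0.068 243.0
0.013 0.012 222.0
0.019 0.011 180.0
0.025 0.012 154.0
0.031 0.011 144.0
0.037 0.012 153.0
0.043 0.035 152.0
0.049 0.025 112.0
0.055 0.043 91.0
```

```bash
python3 -m inch '[[[20,0,0,0,0,0,42],[30,5,0,0,0,0,42],[30,10,0,0,0,0,42],[30,15,0,0,0,0,42],[30,15,0,0,0,0,42],[25,15,0,0,0,0,42],[13.6,10,0,0,0,0,42],[0,20,0,0,0,0,42],[0,20,0,0,0,0,42],[0,0,0,0,0,0,42],[0,0,0,0,0,0,42]]]'
python3 -c "
from h import *
need(blk(.002,-.097,.044))"
```

```text
t: 7.67
tool_pos: [0.5234, -0.118, 0.1428]
orientation: [-1.563, -0.173, 0.177]
wrist_force: [0.2, -0.2, 1.1]
width: 0.0421
turn [-0.0014  0.0011 -0.0022] shift [-0.5 98.8 -0.8] tcp [ 0.5234 -0.118   0.1428] blk [ 0.0025 -0.0962  0.1428] F [ 0.2 -0.2  1.1] w 0.0421 t 7.6667 q6 -0.513
```

```bash
python3 -m inch '[[[-0.5,20,-1,0,0,0,42],[0,20,0,0,0,0,42],[0,18,0,0,0,0,42],[0,15,0,0,0,0,42],[0,12,0,0,0,0,42],[0,8,0,0,0,0,42],[0,5,0,0,0,0,42],[0,0,0,0,0,0,42],[0,0,0,0,0,0,42]]]'
python3 -c "
from h import *
need(blk(.002,-.097,.044))"
```

```text
t: 8.42
tool_pos: [0.5233, -0.1201, 0.0464]
orientation: [-1.564, -0.175, 0.173]
wrist_force: [0.9, 0.4, -0.3]
width: 0.0418
turn [ 0.0004 -0.0001  0.0007] shift [0.  2.4 1.2] tcp [ 0.5233 -0.1201  0.0464] blk [ 0.002  -0.0982  0.0464] F [ 0.9  0.4 -0.3] w 0.0418 t 8.4167 q6 -0.515
```

```bash
python3 -m inch '[[[0,2,0,0,0,0,42],[0,0,0,0,0,0,0],[0,0,0,0,0,0,0],[0,0,0,0,0,0,0],[0,0,0,0,0,0,0],[0,0,0,0,0,0,0],[0,0,0,0,0,0,0],[0,0,0,0,0,0,0],[0,0,0,0,0,0,0]]]' 40
python3 -m inch '[[[0,-3,0,0,0,0,0],[0,-5,0,0,0,0,0],[0,-7,0,0,0,0,0],[0,-10,0,0,0,0,0],[0,0,0,0,0,0,0]]]'
python3 -c "
from h import *
need(blk(.002,-.097,.044))"
```

```text
t: 9.17
tool_pos: [0.5231, -0.1201, 0.0442]
orientation: [-1.564, -0.174, 0.173]
wrist_force: [-0.9, -0.2, 5.6]
width: 0.0116
t: 9.58
tool_pos: [0.5238, -0.1203, 0.0711]
orientation: [-1.565, -0.176, 0.172]
wrist_force: [-0.2, -0.6, -0.7]
width: 0.0113
turn [ 0.0015 -0.      0.0026] shift [-0.4 27.1  1.5] tcp [ 0.5238 -0.1203  0.0711] blk [ 0.0024 -0.0985  0.0711] F [-0.2 -0.6 -0.7] w 0.0113 t 9.5833 q6 -0.515
```

```bash
python3 -m inch '[[[0,-10,0,0,0,0,0],[0,-15,0,0,0,0,0],[0,-15,0,0,0,0,0],[0,-15,0,0,0,0,0],[0,-15,0,0,0,0,0],[0,-15,0,0,0,0,0],[0,-15,0,0,0,0,0],[0,-10,0,0,0,0,0],[0,0,0,0,0,0,0],[0,0,0,0,0,0,0]]]'
python3 - <<'E'
from h import *
need([.507,-.367,.046])
d=cap('scene'); c=d['pixels'][60:260,180:440];cv2.imwrite('pics/s3.png',cv2.resize(c,None,fx=3,fy=3,interpolation=cv2.INTER_CUBIC)[:,:,::-1])
E
```

```text
t: 10.42
tool_pos: [0.5229, -0.12, 0.1789]
orientation: [-1.564, -0.174, 0.174]
wrist_force: [0.1, 0.3, -1.4]
width: 0.0115
turn [ 0.0002 -0.0001  0.0004] shift [ -69.8  132.9 -237.5] tcp [ 0.5229 -0.12    0.1789] blk [ 0.0015 -0.0981  0.1789] F [ 0.1  0.3 -1.4] w 0.0115 t 10.4167 q6 -0.516
```

View pics/s3.png

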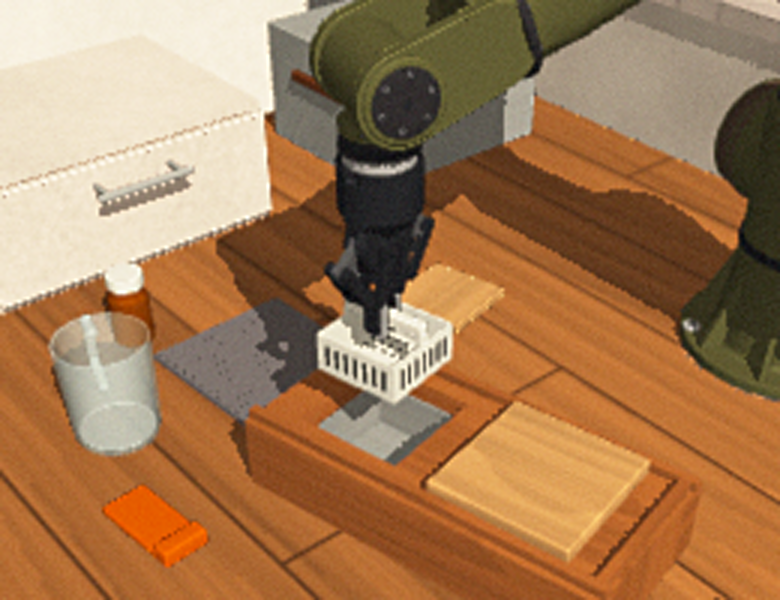

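The strainer hangs level from the bar at (385,350) and the pan is still in the well at (385,425). Now I'll carry it over to the mat.

```bash
python3 -m inch '[[[-2,0,-8,0,0,0,0],[-4,0,-15,0,0,0,0],[-7,0,-22,0,0,0,0],[-7,0,-24,0,0,0,0],[-8,0,-24,0,0,0,0],[-8,0,-24,0,0,0,0],[-8,0,-24,0,0,0,0],[-7,0,-24,0,0,0,0],[-7,0,-24,0,0,0,0],[-6,0,-22,0,0,0,0],[-4,0,-16,0,0,0,0],[-2,0,-8,0,0,0,0],[0,0,-2,0,0,0,0],[0,0,0,0,0,0,0],[0,0,0,0,0,0,0]]]'
python3 -c "
from h import *
need([.507,-.367,.046])"
```

```text
t: 11.72
tool_pos: [0.5068, -0.3659, 0.1785]
orientation: [-1.563, -0.174, 0.175]
wrist_force: [-0.1, -0.3, -1.3]
width: 0.0113
turn [-0.0006  0.0005 -0.0003] shift [ -0.  132.5  -1.1] tcp [ 0.5068 -0.3659  0.1785] blk [-0.0682 -0.3344  0.1785] F [-0.1 -0.3 -1.3] w 0.0113 t 11.7167 q6 -0.906
```

```bash
python3 -m inch '[[[0,8,0,0,0,0,0],[0,15,0,0,0,0,0],[0,18,0,0,0,0,0],[0,18,0,0,0,0,0],[0,18,0,0,0,0,0],[0,15,0,0,0,0,0],[0,12,0,0,0,0,0],[0,8,0,0,0,0,0],[0,6,0,0,0,0,0],[0,4,0,0,0,0,0],[0,3,0,0,0,0,0],[0,2,0,0,0,0,0],[0,1.5,0,0,0,0,0],[0,1,0,0,0,0,0],[0,1,0,0,0,0,0],[0,0,0,0,0,0,0],[0,0,0,0,0,0,0]]]'
python3 -c "
from h import *
need([.507,-.367,.046])"
```

```text
t: 13.13
tool_pos: [0.5067, -0.3667, 0.0485]
orientation: [-1.564, -0.174, 0.174]
wrist_force: [0.3, 0.4, -1.6]
width: 0.0115
turn [ 0.0001 -0.0001  0.0001] shift [ 0.2  2.5 -0.4] tcp [ 0.5067 -0.3667  0.0485] blk [-0.0684 -0.3351  0.0485] F [ 0.3  0.4 -1.6] w 0.0115 t 13.1333 q6 -0.906
```

Still hanging (−1.6 N), so I'll inch down to contact.

```bash
python3 -m inch '[[[0,1,0,0,0,0,0],[0,1,0,0,0,0,0],[0,0.5,0,0,0,0,0],[0,0,0,0,0,0,0],[0,0,0,0,0,0,0]]]'; python3 -m inch '[[[0,0.5,0,0,0,0,0],[0,0.5,0,0,0,0,0],[0,0,0,0,0,0,0],[0,0,0,0,0,0,0]]]'
```

```text
t: 13.55
tool_pos: [0.5068, -0.3667, 0.0463]
orientation: [-1.564, -0.174, 0.174]
wrist_force: [-1.6, 2.4, 5.2]
width: 0.0113
t: 13.88
tool_pos: [0.5068, -0.3667, 0.0462]
orientation: [-1.564, -0.174, 0.174]
wrist_force: [-7.0, 6.7, 16.4]
width: 0.0115
```

```bash
python3 -m inch '[[[0,-1,0,0,0,0,0],[0,0,0,0,0,0,20],[0,0,0,0,0,0,38],[0,0,0,0,0,0,38],[0,0,0,0,0,0,38],[0,0,0,0,0,0,38],[0,-5,0,0,0,0,38],[0,-10,0,0,0,0,38],[0,-15,0,0,0,0,38],[0,-20,0,0,0,0,38],[0,-25,0,0,0,0,38],[0,-25,0,0,0,0,38],[0,-25,0,0,0,0,38],[0,-25,0,0,0,0,38]]]'
python3 -m inch '[[[-20,-10,0,0,0,0,38],[-30,0,0,0,0,0,38],[-30,0,0,0,0,0,38],[-30,0,0,0,0,0,38],[-30,0,0,0,0,0,38],[-30,0,0,0,0,0,38],[-20,0,0,0,0,0,38],[0,0,0,0,0,0,38],[0,0,0,0,0,0,38]]]'
python3 - <<'E'
from h import *
s=cap('scene')
d=cap('top');P=cloud(d);z=P[...,2];im=d['pixels'].astype(int)
m=(im.min(2)>140)&(abs(P[...,0]-.507)<.1)&(abs(P[...,1]+.367)<.1)&(z>.01)
r=cv2.minAreaRect((P[m][:,:2]*1000).astype(np.float32));print('strainer',m.sum(),r,np.percentile(z[m],[2,50,98]))
Q=(P-np.r_[B,0]);X=Q@bx;Y=Q@by
w=(abs(X)<.085)&(abs(Y)<.2)&(z>.093)&(z<.104)
q=np.c_[X,Y] if 0 else np.stack([X[w],Y[w]],1)
print('cover',np.median(q,0),np.median(z[w]))
w=(abs(X)<.04)&(abs(Y+.1)<.04);print('pan floor',np.percentile(z[w],[5,50,95]))
print(env.read_state()['wrist_force'])
a=d['pixels'][90:330,110:500];b=s['pixels']
v=np.vstack([cv2.resize(a,(520,320)),cv2.resize(b[100:270,130:470],(520,260))])
cv2.imwrite('pics/end.png',v[:,:,::-1])
E
```

```text
t: 15.05
tool_pos: [0.5066, -0.3665, 0.1983]
orientation: [-1.565, -0.175, 0.173]
wrist_force: [0.5, -0.5, -0.2]
width: 0.0379
t: 15.8
tool_pos: [0.3209, -0.4088, 0.207]
orientation: [-1.565, -0.173, 0.172]
wrist_force: [-0.0, 0.8, -0.2]
width: 0.038
strainer 849 ((513.4111328125, -367.3963317871094), (99.61326599121094, 105.88351440429688), 13.455984115600586) [0.01037362 0.01975245 0.07599024]
cover [-0.0020881   0.07946804] 0.09800270982291817
pan floor [0.00304807 0.00846972 0.01361654]
[ 0.283703    0.35347354 -0.15970353]
```

View pics/end.png

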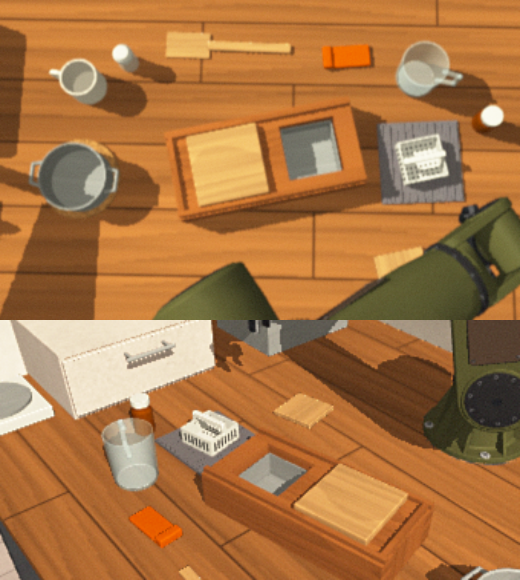

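The final picture shows the strainer upright at the middle of the mat (420,160), the pan in the open well (310,150) and the cover flat at (227,163). The bystanders are where they were and the gripper is clear, so I'm handing in.

```bash
python3 -c "
from h import *
print(env.job_done())"
```

```text
the job is handed in; nothing more can be done
None
```

The scrap well is apart and the job is handed in, after about 16 s of robot time. I pushed the cover along its rails with the fingertips, lifted the strainer out by its bar, lowered it onto the mat until it touched, and let go.

What the last checks showed:
- **Cover:** flat on the block, at about y = +80 mm; its top is 98 mm above the counter, as it should be.
- **Pan:** still in the well, with its floor at about 8 mm above the counter. I judged its sideways position only from the picture.
- **Strainer:** upright, within about 10 mm of the mat's centre; the top of its bar is at about 76 mm (72 mm expected). The outline I measured came out about 100 x 106 mm against a true 90 x 90 mm, because of noise at its edges, so that position is approximate.
- **Bystanders and gripper:** the bystanders look unmoved in the final pictures, though I did not measure them. The gripper is clear of everything.

The hardest contact I read was at set-down: the wrist force reached about 16 N upward before I eased off and opened the gripper. No check failed.

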